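# Angle the profile bar past the post into its bay

### The arm

A 6-joint arm with a two-finger parallel gripper is mounted at the origin on a cart in front of the work surface, level with it; the furniture and walls round the work are solid. World frame = base frame: x ahead of the robot, y to its left, z up, the work surface at z = 0. Lengths are in m, angles in rad, forces in N, time in s.
With the tool pointing down it reaches from about 0.425 to 0.95 m from the base axis. Payload 3.5 kg.
Tool frame: the origin (TCP) lies at the very end of the fingers, on their centre line; the grasp point (between the pads) lies 19 mm behind it (ctrl.grip_point_offset is the distance from the TCP to the grasp point, in m); z points along the fingers, y is the line along which they close (so a half turn about z gives the same grasp; the last joint's range is limited). The gripper opens to 85 mm and grips with 20 to 120 N. Pads are 22 mm wide; open, the fingers measure 114 mm over their backs; the gripper's body (76 mm by 85 mm) begins 54 mm behind the grasp point. The pads swing forward as they close: fully open they stand 13 mm farther back than shut.
Start: joints at [-1.295, 0.286, 1.577, -0, 1.279, -0.15], TCP at [0.279, -0.615, 0.231] pointing down, gripper open.
Joint ranges: [-2.77, 2.77], [-0.9, 2.22], [0.21, 2.48], [-1.53, 4.67], [0.24, 2.81], [-2.84, 2.84]. Speed limits (rad/s): [2.79, 2.79, 3.14, 3.14, 3.14, 3.14].

### API

Orientations are given as a unit quaternion [x, y, z, w].
In Python, from plant import telemetry, vision, ctrl gives the robot as it stands.
- The arm moves only by the tool arm_command, never from a script. Its argument "series" is one flat list of numbers, 7 for each row, row after row: the shift along the tool's x, y, z in cm, then the turn, a rotation vector about the tool's x, y, z in degrees, then the closure, from 0 (fully open) to 1 (shut). A call has 1 to 10 rows; each row is the pose to reach, as a shift and turn from the pose commanded when the call began, along the tool's axes at that moment; what a row does not reach only later rows make up. A row lasts 1/12 s, in which the tool goes at most 41.7 mm and 7.16 degrees, less where a joint would pass 70% of its speed; a pose out of reach is approached as far as the arm can. A call with a gripper value outside its range is refused whole. The fingers move at their own pace and stop on an object; "force" is the grip in N (left out, the last holds). Time passes only in rows, so rows that repeat a pose let the fingers close. It gives the time, the measured TCP pose, the force, the opening and the grip force at its end, in the units of the state.
- telemetry.get_state(): the state, without advancing time (a new reading comes with each control period).
- vision.read_camera(name): name is "scene" or "top" or "wrist"; returns a dict with "color" (420x560x3 uint8, blue, green, red), "K" (3x3 intrinsics, pixels), "rvec" (rotation vector, rad) and "tvec" (3), from world to camera coordinates, as OpenCV has them; the wrist camera has in their place "T_tool_cam" (4x4, takes a point from camera to tool coordinates, whose origin is the TCP and whose axes are the flange's). Camera axes: x right, y down, z forward; pixel columns grow to the right and rows downward; lengths in m; the calibration is good to about 2 mm. The wrist camera is an equidistant fisheye: a pixel r from the principal point sees the ray r / f radians off the axis. A picture is of the moment at which its call begins: read the wrist's pose just before it. There is no depth.
- ctrl.sign_off(): hands the job in; it is judged then, once.
The state is a dict: "time": time; "qpos": joint angles; "dq": joint speeds; "joint_efforts": joint torques, N m; "eef_pos": TCP position; "tcp_rot": TCP orientation; "contact_force": force on the tool from outside, world axes, zero at the start; "wrist_torque": the same for the moment, N m; "opening": opening from 0.0 (shut) to 1.0 (fully open); "finger_force": force on a finger pad.
Only numpy, scipy, OpenCV 4.12 (cv2) and the standard library are available. Lean on these libraries where they do the work, as an engineer would, in place of code of your own. Each camera call takes 0.05 s, during which the arm holds its last target. There are 200 camera calls.

### The job

Put the aluminium profile bar away: push it across the worktop with closed fingertips, one end and then the other, so that it angles in behind the upright post and ends fully home in the blue bay, lying flat along the back rail. Push gently, keep the bar flat on the worktop and never pinch or lift it, and leave the small bottles, the timer and the loose cap where they are.

Things in the scene. Friction and masses are not known exactly. Their poses are not given: they have to be found in the camera images.
- bar: Loose square aluminium profile bar with slots and black end caps, 240 mm long, 30 x 30 mm section, about 0.25 kg, lying on the worktop and sliding with ordinary friction. Origin: centre of its underside; y along its length, x across, z up.
- bar_end_a (a point): Centre of the bar's end face on its own +y end, 15 mm above the underside.
- bar_end_b (a point): Centre of the bar's end face on its own -y end, 15 mm above the underside.
- dock: Blue bay fixed to the worktop, no floor, open towards the robot: back rail and two end walls, 12 mm thick, 35 mm high. Origin at worktop height, middle of the rail's front face; x points through the rail, away from the robot; y along the rail. Inside length 300 mm (walls' inner faces at y = +-150 mm); walls reach 50 mm from the rail (x = -50 to 0 mm). Home: the bar's long side lies along the rail.
- post: Steel post, red top, fixed upright in front of the bay, 20 mm thick, 60 mm high. Origin: centre of its foot, 68 mm in front of the rail's face (58 mm clear gap) and 80 mm left or right of the bay's middle; the side varies. Only 220 mm lie between the post and the farther end wall, so the bar cannot go in straight: its end nearer the post goes in first, behind the post.
- plug: Flat dark disc, 20 mm, flush with the worktop at the other of the two post positions; no obstacle. At the start the bar lies in front of it. Origin: its centre.
- reagent_amber: Small amber bottle with black cap, 34 mm in diameter, 75 mm high, loose, behind the rail; leave it alone. Origin: centre of its underside.
- reagent_white: Small amber bottle with white cap, 34 mm in diameter, 75 mm high, loose, behind the rail; leave it alone. Origin: centre of its underside.
- lab_timer: White timer, 66 x 66 x 18 mm, loose, beside the right end of the bay; leave it alone. Origin: centre of its underside.
- loose_cap: Black bottle cap, 59 mm in diameter, 28 mm high, loose, beside the left end of the bay; leave it alone. Origin: centre of its underside.

How it is judged:
By the outcome, as a careful person would: the job done as asked, in the order asked, and still so for the second after the job is handed in, with the robot touching nothing.
It also fails if it takes over 72 s, if anything falls off the work surface, if the arm or the gripper's body presses on something with over 40 N, if the wrist force passes 120 N, or if a joint passes its speed limit or range.

## Working session

There is one attempt and no reset: what is moved stays moved. The work goes in short steps, Python scripts to look and compute and a tool call to move; the robot and the scene stay as the last step left them, time stands still between calls to the robot, and variables do not carry over. Pictures are saved under pics/ and viewed, at most 10 in all, crops included, and the job is handed in when it is done.

Besides the shell and the picture viewer there is one more tool, called after "Request:" by a JSON object that holds its "api" and its "payload", one argument or row to a line. arm_command: Moves the arm, as the interface text tells. Its arguments: {"type":"object","properties":{"series":{"type":"array","items":{"type":"number"}},"force":{"type":"number"}},"required":["series"]}

```bash
mkdir -p pics
python3 - <<'E'
from plant import telemetry, vision, ctrl
import cv2,numpy as np
s=telemetry.get_state();print(s)
for n in("top","scene"):
    d=vision.read_camera(n);cv2.imwrite(f"pics/{n}0.png",d["color"]);print(n,d["K"].tolist(),np.ravel(d["rvec"]).tolist(),np.ravel(d["tvec"]).tolist())
E
```

```text
{'time': 0.0, 'qpos': array([-1.29500926e+00,  2.87211762e-01,  1.57816498e+00,  1.28418939e-05,
        1.27860276e+00, -1.49990889e-01]), 'dq': array([-4.33880329e-04, -3.64145860e-05, -1.01590882e-03,  5.28335810e-04,
       -5.08930473e-05,  6.12963443e-04]), 'joint_efforts': array([-3.06731763e-04, -4.05980015e+01, -2.92625570e+01, -1.05786808e-04,
        5.87051909e-03,  8.19733913e-06]), 'eef_pos': array([ 0.27865054, -0.61408348,  0.22992295]), 'tcp_rot': array([ 9.77424294e-01,  2.11282571e-01, -6.88800199e-05, -1.19144789e-03]), 'contact_force': array([ 0.86343342, -0.48628896,  0.77648051]), 'wrist_torque': array([-0.00971219,  0.00476164, -0.01198067]), 'finger_force': 0.0, 'opening': 0.9992617552157431}
top [[391.7776613528826, 0.0, 275.63781398398936], [0.0, 391.7776613528826, 208.61873863379466], [0.0, 0.0, 1.0]] [2.320736124515103, -1.8066634334030724, 0.20995251762021122] [-0.15345526473404994, 0.6565311808081997, 0.8663102012340014]
scene [[497.7213841828507, 0.0, 274.6865941524776], [0.0, 497.7213841828507, 203.79291416167368], [0.0, 0.0, 1.0]] [1.0588500945524553, -2.141312979572751, 1.2812585406486339] [0.4455745618024011, 0.3005627390306845, 0.648327997596833]
```

View pics/top0.png

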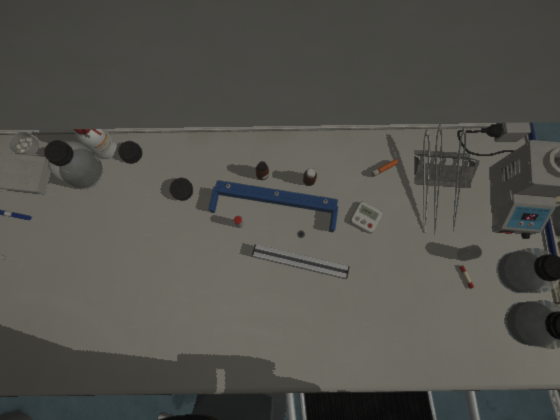

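View pics/scene0.png

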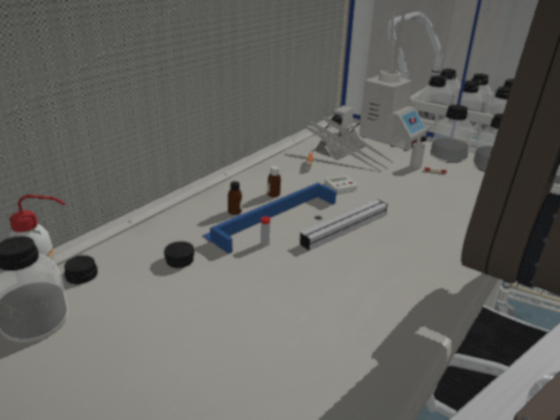

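The top view shows the post at (238,221) on the left, the plug at (301,234), the bar running from (254,250) to (348,271), and the bay from (213,190) to (336,215). I'll enlarge this area to read it more precisely.

Run:
```python
import cv2
for n,(x,y,w,h) in dict(top=(200,155,160,130),scene=(195,165,200,150)).items():
    i=cv2.imread(f"pics/{n}0.png")[y:y+h,x:x+w]
    s=4 if n=="scene" else 4.5
    cv2.imwrite(f"pics/{n}0c.png",cv2.convertScaleAbs(cv2.resize(i,None,fx=s,fy=s,interpolation=cv2.INTER_CUBIC),alpha=1.4))
```

```text
(no output)
```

View pics/top0c.png

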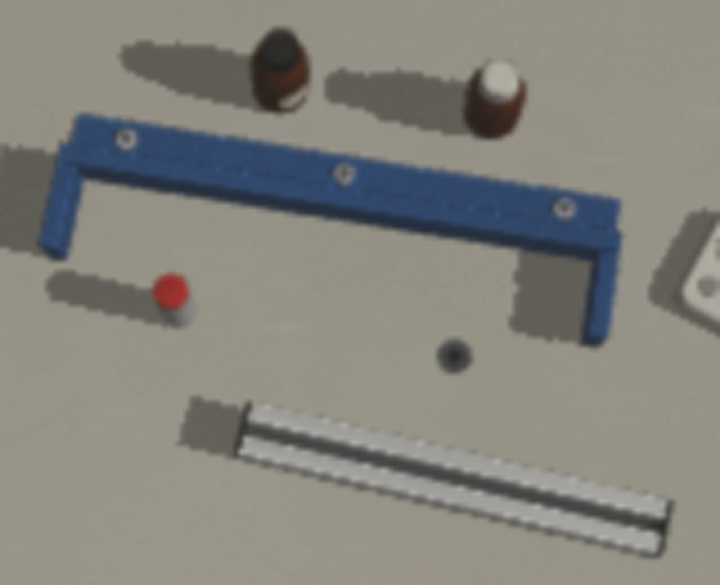

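View pics/scene0c.png

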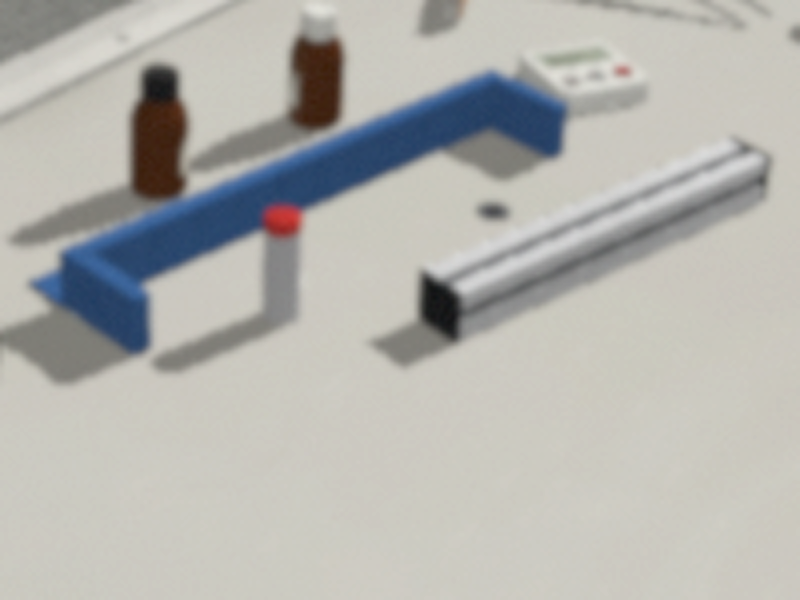

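The crops show everything clearly. In the top crop the bar's top corners are (250,403), (671,502), (659,556) and (238,456), the post top is (171,291) and the plug (454,356). In the scene crop the bar's left cap is at (425,272)/(460,296), the post top at (282,214) and the plug at (492,211).

```bash
cat > h.py <<'E'
import cv2,numpy as np
from plant import telemetry, vision, ctrl
from scipy.spatial.transform import Rotation as R
def cam(n):
    d=vision.read_camera(n);return d
def ray(d,u,v):
    Rm=cv2.Rodrigues(np.array(d["rvec"],float))[0];t=np.ravel(d["tvec"])
    return -Rm.T@t, Rm.T@np.linalg.inv(d["K"])@[u,v,1]
def atz(d,u,v,z):
    c,r=ray(d,u,v);return c+r*(z-c[2])/r[2]
def tri(d1,p1,d2,p2):
    c1,r1=ray(d1,*p1);c2,r2=ray(d2,*p2)
    s=np.linalg.lstsq(np.c_[r1,-r2],c2-c1,rcond=None)[0]
    a,b=c1+s[0]*r1,c2+s[1]*r2;return (a+b)/2,np.linalg.norm(a-b)
def crop(p,s,o): return ((p[0]+.5)/s-.5+o[0],(p[1]+.5)/s-.5+o[1])
E
python3 - <<'E'
from h import *
np.set_printoptions(precision=4,suppress=True)
T=cam("top");S=cam("scene")
t=lambda *p:crop(p,4.5,(200,155)); s=lambda *p:crop(p,4,(195,165))
print("campos",ray(T,0,0)[0],ray(S,0,0)[0])
for n,a,b in [("post",(171,291),(282,214)),("plug",(454,356),(492,211)),("barFL",(250,403),(425,272)),("barNL",(238,456),(460,296)),("barFR",(671,502),(738,140)),("barNR",(659,556),(770,160)),("wallLin",(63,257),(147,292)),("railR",(597,238),(493,78))]:
    print(n,*tri(T,t(*a),S,s(*b)))
for n,p,z in [("post",(171,291),.06),("plug",(454,356),0),("FL",(250,403),.03),("NL",(238,456),.03),("FR",(671,502),.03),("NR",(659,556),.03),("railL",(82,165),.035),("railR",(597,238),.035),("railLb",(82,180),0),("railRb",(597,252),0),("wLo",(40,250),.035),("wLi",(63,257),.035),("wRi",(585,343),.035),("wRo",(605,343),.035)]:
    print(n,atz(T,*t(*p),z))
E
```

```text
campos [ 0.4581 -0.0487  0.9964] [-0.0496  0.6217  0.5658]
post [0.6301 0.0974 0.06  ] 0.0009365357141098888
plug [ 0.6434 -0.0611  0.001 ] 0.000418397294977207
barFL [0.5845 0.042  0.0289] 0.001661203918250142
barNL [0.5557 0.0419 0.0289] 0.0014118887419174446
barFR [ 0.587  -0.1952  0.0292] 0.004581876373881023
barNR [ 0.5588 -0.1935  0.0289] 0.00011405401025549062
wallLin [0.6411 0.168  0.0337] 0.0072070863236259825
railR [ 0.7195 -0.1247  0.0359] 0.006217533314279284
post [0.6297 0.0971 0.06  ]
plug [ 0.6437 -0.061   0.    ]
FL [0.585  0.0425 0.03  ]
NL [0.5551 0.0413 0.03  ]
FR [ 0.5887 -0.1937  0.03  ]
NR [ 0.5587 -0.1933  0.03  ]
railL [0.6925 0.1697 0.035 ]
railR [ 0.7222 -0.1228  0.035 ]
railLb [0.6922 0.1751 0.    ]
railRb [ 0.7236 -0.1273  0.    ]
wLo [0.639  0.1787 0.035 ]
wLi [0.6383 0.165  0.035 ]
wRi [ 0.662  -0.1291  0.035 ]
wRo [ 0.6648 -0.1398  0.035 ]
```

Request:
{"api": "arm_command", "payload": {
  "series": [4, -4, 0, 0, 0, 6, 1, 8, -8, 0, 0, 0, 12, 1, 12, -12, 0, 0, 0, 18, 1, 16, -16, 0, 0, 0, 23.5, 1, 19, -19, 0, 0, 0, 23.5, 1, 22, -22, 0, 0, 0, 23.5, 1, 25, -25, 0, 0, 0, 23.5, 1, 28, -28, 0, 0, 0, 23.5, 1, 28, -28, 0, 0, 0, 23.5, 1, 28, -28, 0, 0, 0, 23.5, 1],
  "force": 40
}}

```text
time: 1.03
eef_pos: [0.4187, -0.2402, 0.2312]
tcp_rot: [1.0, 0.009, 0.0, -0.001]
contact_force: [0.4, 0.6, -0.8]
opening: 0.004
finger_force: 0.0
```

Request:
{"api": "arm_command", "payload": {
  "series": [2, -4, 0, 0, 0, 0, 1, 4, -8, 0, 0, 0, 0, 1, 6, -12, 1, 0, 0, 0, 1, 7.5, -15.5, 3, 0, 0, 0, 1, 9, -19, 5, 0, 0, 0, 1, 10, -22, 7, 0, 0, 0, 1, 10, -24.8, 9, 0, 0, 0, 1, 10, -24.8, 13, 0, 0, 0, 1, 10, -24.8, 16.5, 0, 0, 0, 1, 10, -24.8, 18, 0, 0, 0, 1]
}}

```text
time: 1.87
eef_pos: [0.5106, 0.0072, 0.0463]
tcp_rot: [1.0, 0.009, -0.004, -0.001]
contact_force: [-1.6, -0.7, 0.2]
opening: 0.003
finger_force: 0.0
```

Run:
```python
from h import *
print(telemetry.get_state()["eef_pos"])
d=cam("top");i=d["color"][155:285,200:360]
cv2.imwrite("pics/top1.png",cv2.convertScaleAbs(cv2.resize(i,None,fx=4.5,fy=4.5,interpolation=cv2.INTER_CUBIC),alpha=1.4))
w=cam("wrist");cv2.imwrite("pics/w1.png",w["color"])
g=lambda p,z:atz(d,*p,z)[:2]
print([g(p,.018) for p in [(353,218),(371,231),(382,211)]])
```

```text
[0.51062938 0.00718797 0.04632224]
[array([ 0.71276271, -0.18124906]), array([ 0.69086597, -0.23213159]), array([ 0.74892542, -0.24952568])]
```

View pics/top1.png

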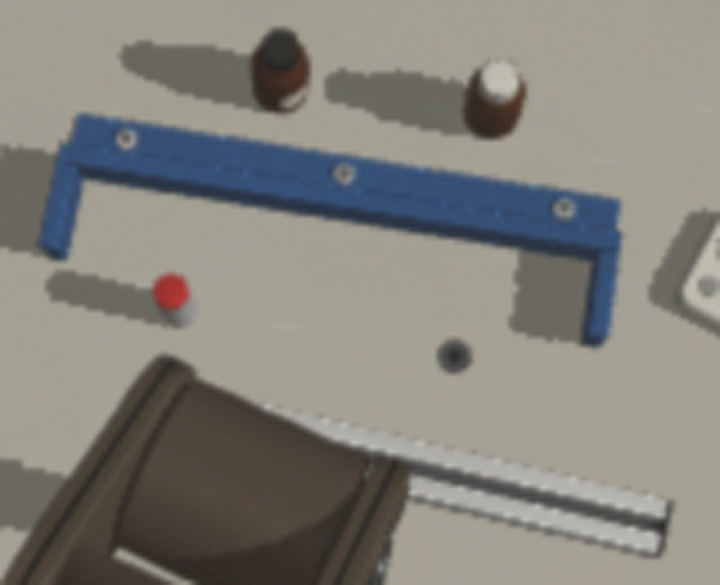

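The gripper stands behind the bar's left half, and the bar's right end is unmoved at crop (671,502)/(659,556). Next I descend and start the gentle left-end push.

Request:
{"api": "arm_command", "payload": {
  "series": [0, 0, 1.5, 0, 0, 0, 1, 0, 0, 2.8, 0, 0, 0, 1, 0, 0, 3.4, 0, 0, 0, 1, 1, 0, 3.4, 0, 0, 0, 1, 2, 0, 3.4, 0, 0, 0, 1, 2.8, 0, 3.4, 0, 0, 0, 1, 3.2, 0, 3.4, 0, 0, 0, 1, 3.5, 0, 3.4, 0, 0, 0, 1, 3.8, 0, 3.4, 0, 0, 1, 1, 4.1, 0, 3.4, 0, 0, 2, 1]
}}

```text
time: 2.8
eef_pos: [0.5553, 0.0062, 0.0174]
tcp_rot: [1.0, -0.01, -0.0, -0.0]
contact_force: [-1.0, -0.1, 1.2]
opening: -0.005
finger_force: 0.5
```

Request:
{"api": "arm_command", "payload": {
  "series": [0.3, 0, 0.4, 0, 0, 1, 1, 0.6, 0, 0.4, 0, 0, 2, 1, 0.9, 0, 0.4, 0, 0, 3, 1, 1.2, 0, 0.4, 0, 0, 4.5, 1, 1.4, 0, 0.4, 0, 0, 6, 1, 1.4, 0, 0.4, 0, 0, 7, 1, 1.4, 0, 0.4, 0, 0, 7, 1]
}}

```text
time: 3.38
eef_pos: [0.5696, 0.0058, 0.0133]
tcp_rot: [0.997, -0.071, 0.0, 0.0]
contact_force: [0.1, 0.2, 0.5]
opening: 0.001
finger_force: 0.0
```

```bash
cat >> h.py <<'E'
O=np.array([.706,.0242]);A=np.radians(5.4)
DX=np.array([np.cos(A),np.sin(A)]);DY=np.array([-np.sin(A),np.cos(A)])
def dock(p): p=np.array(p)[:2]-O; return np.round(1000*np.array([p@DX,p@DY]),1)
def snap(name,o=(200,155),wh=(160,130),s=4.5):
    d=cam("top");i=d["color"][o[1]:o[1]+wh[1],o[0]:o[0]+wh[0]]
    cv2.imwrite(f"pics/{name}.png",cv2.convertScaleAbs(cv2.resize(i,None,fx=s,fy=s,interpolation=cv2.INTER_CUBIC),alpha=1.4))
def where(*pts,z=.03):
    d=cam("top")
    for p in pts: w=atz(d,*crop(p,4.5,(200,155)),z)[:2]; print(p,np.round(w,4),dock(w))
E
python3 - <<'E'
from h import *
s=telemetry.get_state();print(s["eef_pos"],s["contact_force"],R.from_quat(s["tcp_rot"]).as_matrix()[:,0],dock(s["eef_pos"]))
snap("top2")
E
```

```text
[0.56958898 0.0057984  0.01330712] [0.05659249 0.15809718 0.53661871] [ 9.89898754e-01 -1.41774913e-01  5.74658130e-04] [-137.5   -5.5]
```

View pics/top2.png

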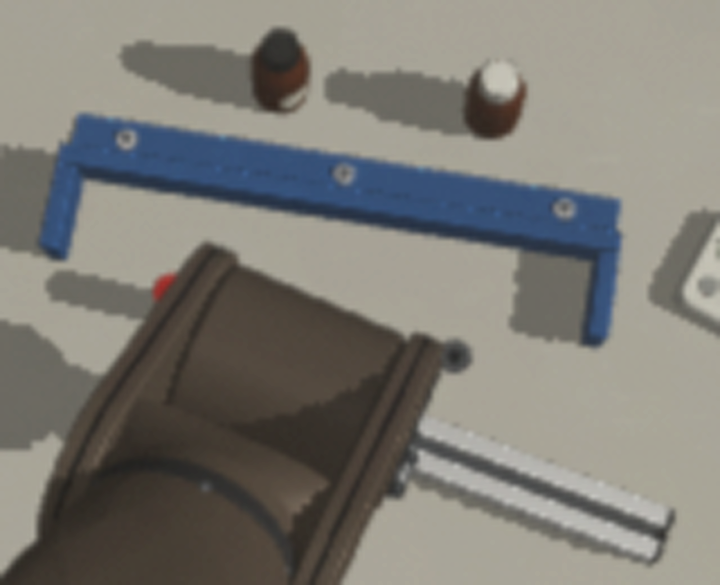

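The bar has turned, with its right end now at crop (673,511)/(656,562). I'll write a small tracker so that I don't need more pictures.

```bash
cat >> h.py <<'E'
def track():
    """bar pose in dock frame from bright strips on its top (z=.03); ends from component extents (caps add ~2 mm)"""
    d=cam("top");c0=np.array
    Rm=cv2.Rodrigues(np.array(d["rvec"],float))[0];t=np.ravel(d["tvec"])
    # dock mm raster (col=y+300,row=x+250) -> image
    W=np.array([[0,.001,0],[.001,0,0],[0,0,0],[0,0,1]],float) # (col,row,1)->[x,y,0,1]
    x0=np.array([-.25,-.3])
    M=np.zeros((3,3))
    for k,(r,c) in enumerate([(0,1),(1,0)]): # unit col -> dy, unit row -> dx
        v=.001*(DX*r+DY*c);M[:,k]=Rm@[v[0],v[1],0]
    o=O+DX*x0[0]+DY*x0[1];M[:,2]=Rm@[o[0],o[1],.03]+t
    H=d["K"]@M
    im=cv2.warpPerspective(d["color"],H,(500,290),flags=cv2.INTER_CUBIC|cv2.WARP_INVERSE_MAP)
    g=im.min(axis=2); m=(g>118).astype(np.uint8)
    m=cv2.morphologyEx(m,cv2.MORPH_OPEN,np.ones((3,3)))
    m=cv2.morphologyEx(m,cv2.MORPH_CLOSE,np.ones((9,9)))
    n,l,st,_=cv2.connectedComponentsWithStats(m)
    out=[]
    for k in range(1,n):
        if st[k,4]<300: continue
        ys,xs=np.nonzero(l==k);(cx,cy),(w,h),a=cv2.minAreaRect(np.c_[xs,ys].astype(np.float32))
        if min(w,h)>40 or min(w,h)<14: continue
        b=cv2.boxPoints(((cx,cy),(w,h),a))
        P=b-[300,250]; P=P[np.argsort(P[:,0])]
        L=P[2:].mean(0);Rr=P[:2].mean(0);v=L-Rr
        th=np.degrees(np.arctan2(v[1],v[0]))
        out.append((th,L,Rr,np.hypot(*v),min(w,h)))
        print("theta %.1f left(x,y) %.0f,%.0f right %.0f,%.0f len %.0f wid %.0f"%(th,L[1],L[0],Rr[1],Rr[0],np.hypot(*v),min(w,h)))
    return im,out
def rep():
    s=telemetry.get_state();X=R.from_quat(s["tcp_rot"]).as_matrix()[:,0]
    print("t %.1f tcp"%s["time"],s["eef_pos"].round(4),"dock",dock(s["eef_pos"]),"yaw tx dock %.1f"%(np.degrees(np.arctan2(X[1],X[0]))-5.4),"F",s["contact_force"].round(1))
    return track()
E
python3 - <<'E'
from h import *
im,_=rep()
where((673,511),(656,562),(425,420))
print(np.percentile(im.min(axis=2),[10,30,50,70,90,95,98]))
i=cv2.imread("pics/top0.png"); import h
old=h.cam
def f(n):
    d=old(n);d["color"]=i;return d
h.cam=f;h.track()
E
```

```text
t 3.4 tcp [0.5695 0.0058 0.0133] dock [-137.7   -5.4] yaw tx dock -13.5 F [-0.4 -0.1 -0.1]
(673, 511) [ 0.5842 -0.1957] [-141.9 -207.5]
(656, 562) [ 0.5552 -0.1924] [-170.5 -201.4]
(425, 420) [ 0.5995 -0.0534] [-113.4  -67.3]
[ 36.  46. 107. 108. 109. 110. 123.]
```

```bash
sed -i 's/g>118/g>113/; s/MORPH_CLOSE,np.ones((9,9))/MORPH_CLOSE,np.ones((15,15))/; s/min(w,h)<14/min(w,h)<8/' h.py
python3 - <<'E'
from h import *
rep()
i=cv2.imread("pics/top0.png"); import h
old=h.cam
def f(n):
    d=old(n);d["color"]=i;return d
h.cam=f;h.track()
E
```

```text
t 3.6 tcp [0.5693 0.0058 0.0134] dock [-137.8   -5.4] yaw tx dock -13.5 F [ 0.6 -0.  -0.8]
theta 12.0 left(x,y) -125,-64 right -154,-202 len 141 wid 30
theta 5.2 left(x,y) -144,-124 right -151,-200 len 76 wid 27
```

Request:
{"api": "arm_command", "payload": {
  "series": [-1.5, 0.2, 0, 0, 0, 0, 1, -2, 2, 0, 0, 0, -1.5, 1, -2, 5, 0, 0, 0, -1.5, 1, -2, 7.5, 0, 0, 0, -1.5, 1, -2, 7.9, 0, 0, 0, -1.5, 1, -1, 7.9, 0, 0, 0, -1.5, 1, -0.3, 7.9, 0, 0, 0, -1.5, 1, 0, 7.9, 0, 0, 0, -1.5, 1, 0.3, 7.9, 0, 0, 0, -1.5, 1, 0.7, 7.9, 0, 0, 0, -1.5, 1]
}}

```text
time: 4.52
eef_pos: [0.5649, -0.0722, 0.013]
tcp_rot: [0.998, -0.057, -0.001, -0.0]
contact_force: [-1.8, -0.1, 1.5]
opening: -0.001
finger_force: 0.9
```

Request:
{"api": "arm_command", "payload": {
  "series": [0.4, 0, 0, 0, 0, 0, 1, 0.8, 0, 0, 0, 0, 0, 1, 1.2, 0, 0, 0, 0, 0, 1, 1.6, 0, 0, 0, 0, 0, 1, 2, 0, 0, 0, 0, 0, 1, 2.4, 0, 0, 0, 0, 0, 1, 2.7, 0, 0, 0, 0, 0, 1, 2.7, 0, 0, 0, 0, 0, 1]
}}

```text
time: 5.18
eef_pos: [0.5928, -0.0767, 0.0135]
tcp_rot: [0.998, -0.058, 0.001, 0.0]
contact_force: [0.8, -0.4, 0.4]
opening: 0.002
finger_force: 0.0
```

```bash
python3 -c "
from h import *
rep()"
```

```text
t 5.2 tcp [ 0.5928 -0.0767  0.0135] dock [-122.2  -89.8] yaw tx dock -12.0 F [ 0.8 -0.4  0.4]
theta 12.8 left(x,y) -114,-170 right -123,-210 len 41 wid 30
theta 13.0 left(x,y) -74,16 right -80,-11 len 27 wid 27
```

Request:
{"api": "arm_command", "payload": {
  "series": [0.4, 0, 0, 0, 0, 0, 1, 0.8, 0, 0, 0, 0, 0, 1, 1.2, 0, 0, 0, 0, 0, 1, 1.6, 0, 0, 0, 0, 0, 1, 2, 0, 0, 0, 0, 0, 1, 2.4, 0, 0, 0, 0, 0, 1, 2.8, 0, 0, 0, 0, 0, 1, 2.8, 0, 0, 0, 0, 0, 1]
}}

```text
time: 5.9
eef_pos: [0.6208, -0.0799, 0.0136]
tcp_rot: [0.998, -0.058, 0.001, 0.0]
contact_force: [0.2, 0.1, -0.7]
opening: -0.002
finger_force: 0.0
```

```bash
python3 -c "
from h import *
rep()"
```

```text
t 5.9 tcp [ 0.6208 -0.0799  0.0136] dock [-94.6 -95.6] yaw tx dock -12.0 F [ 0.2  0.1 -0.7]
theta 13.0 left(x,y) -86,-174 right -96,-216 len 43 wid 30
theta 13.4 left(x,y) -46,10 right -52,-14 len 25 wid 25
```

Request:
{"api": "arm_command", "payload": {
  "series": [-2, 0, 0, 0, 0, 0, 1, -2.5, 2, 0, 0, 0, 0.5, 1, -2.5, 5.5, 0, 0, 0, 1, 1, -2.5, 9, 0, 0, 0, 1, 1, -2.5, 12.5, 0, 0, 0, 1, 1, -2.5, 15.5, 0, 0, 0, 1, 1, -1.5, 16, 0, 0, 0, 1, 1, 1, 16, 0, 0, 0, 1, 1, 2.3, 15.7, 0, 0, 0, 1, 1, 2.3, 15.7, 0, 0, 0, 1, 1]
}}

```text
time: 6.78
eef_pos: [0.6271, -0.2393, 0.0143]
tcp_rot: [0.998, -0.066, 0.002, 0.001]
contact_force: [-1.6, 0.0, -0.2]
opening: 0.005
finger_force: 0.0
```

```bash
python3 -c "
from h import *
im,_=rep();cv2.imwrite('pics/r3.png',cv2.convertScaleAbs(cv2.resize(im,None,fx=1.6,fy=1.6),alpha=1.5))"
```

```text
t 6.8 tcp [ 0.6271 -0.2393  0.0143] dock [-103.3 -254.9] yaw tx dock -13.0 F [-1.6  0.  -0.2]
theta 12.7 left(x,y) -67,-132 right -82,-201 len 71 wid 11
theta 11.7 left(x,y) -38,8 right -59,-94 len 104 wid 11
```

View pics/r3.png

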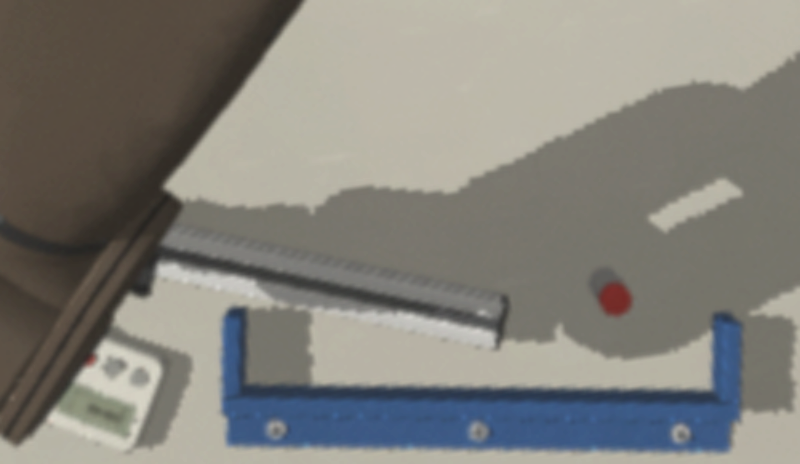

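The rectified view (x down, y right) shows the bar's left end at (508,295)/(498,348) and the post at (615,298). That leaves a clear path behind the post at about 12.5°. Now I push on the right end, along the bar's axis.

Request:
{"api": "arm_command", "payload": {
  "series": [-0.3, -0.6, 0, 0, 0, -0.5, 1, -0.3, -1.2, 0, 0, 0, -0.5, 1, -0.3, -1.7, 0, 0, 0, -0.5, 1, -0.3, -2.1, 0, 0, 0, -0.5, 1, -0.3, -2.5, 0, 0, 0, -0.5, 1, -0.3, -2.9, 0, 0, 0, -0.5, 1, -0.3, -3.3, 0, 0, 0, -0.5, 1, -0.3, -3.8, 0, 0, 0, -0.5, 1, -0.3, -4.3, 0, 0, 0, -0.5, 1, -0.3, -4.8, 0, 0, 0, -0.5, 1]
}}

```text
time: 7.67
eef_pos: [0.6279, -0.1899, 0.0133]
tcp_rot: [0.998, -0.062, -0.0, 0.0]
contact_force: [-0.1, -1.0, -0.2]
opening: 0.004
finger_force: 0.4
```

Request:
{"api": "arm_command", "payload": {
  "series": [0, -0.4, 0, 0, 0, 0, 1, 0, -0.8, 0, 0, 0, 0, 1, 0, -1.2, 0, 0, 0, 0, 1, 0, -1.6, 0, 0, 0, 0, 1, 0, -2, 0, 0, 0, 0, 1, 0, -2, 0, 0, 0, 0, 1]
}}

```text
time: 8.17
eef_pos: [0.6305, -0.1696, 0.0133]
tcp_rot: [0.998, -0.062, -0.0, -0.0]
contact_force: [-0.3, 0.4, -0.7]
opening: -0.005
finger_force: 0.0
```

```bash
python3 -c "
from h import *
im,_=rep();cv2.imwrite('pics/r4.png',cv2.convertScaleAbs(cv2.resize(im,None,fx=1.6,fy=1.6),alpha=1.5))"
```

```text
t 8.2 tcp [ 0.6305 -0.1696  0.0133] dock [ -93.4 -185.8] yaw tx dock -12.5 F [-0.3  0.4 -0.7]
theta 0.0 left(x,y) -237,62 right -237,38 len 24 wid 24
theta 14.0 left(x,y) -226,101 right -232,75 len 26 wid 26
theta 7.7 left(x,y) -30,57 right -55,-128 len 187 wid 26
theta 31.7 left(x,y) 32,-221 right -1,-275 len 63 wid 20
```

View pics/r4.png

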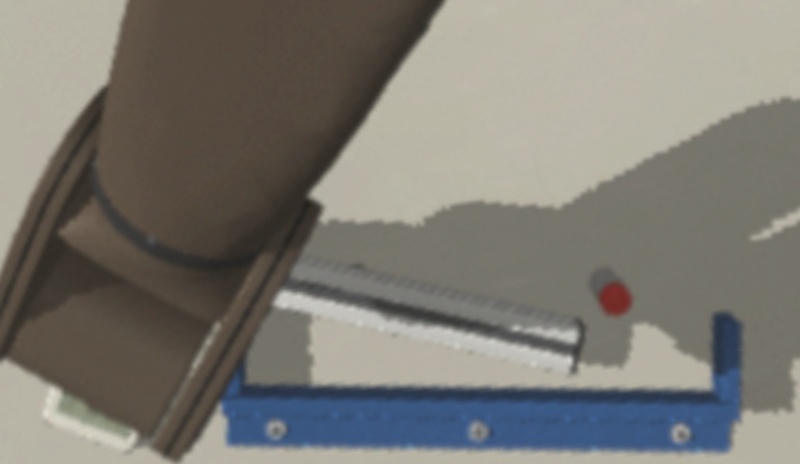

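The left end is now at (582,322)/(575,373), parallel to the planned line and clear of the post at (615,298) and of the rail. I continue along the axis.

Request:
{"api": "arm_command", "payload": {
  "series": [0, -0.4, 0, 0, 0, 0, 1, 0, -0.8, 0, 0, 0, 0, 1, 0, -1.2, 0, 0, 0, 0, 1, 0, -1.6, 0, 0, 0, 0, 1, 0, -2, 0, 0, 0, 0, 1, 0, -2.4, 0, 0, 0, 0, 1, 0, -2.8, 0, 0, 0, 0, 1, 0, -3.2, 0, 0, 0, 0, 1, 0, -3.6, 0, 0, 0, 0, 1, 0, -3.6, 0, 0, 0, 0, 1]
}}

```text
time: 9.05
eef_pos: [0.6349, -0.1337, 0.0133]
tcp_rot: [0.998, -0.062, -0.0, -0.0]
contact_force: [0.6, 0.2, 0.2]
opening: 0.0
finger_force: 0.0
```

Request:
{"api": "arm_command", "payload": {
  "series": [0, -0.4, 0, 0, 0, 0, 1, 0, -0.8, 0, 0, 0, 0, 1, 0, -1.2, 0, 0, 0, 0, 1, 0, -1.6, 0, 0, 0, 0, 1, 0, -2, 0, 0, 0, 0, 1, 0, -2, 0, 0, 0, 0, 1]
}}

```text
time: 9.55
eef_pos: [0.6373, -0.1139, 0.0133]
tcp_rot: [0.998, -0.062, -0.0, -0.0]
contact_force: [-0.6, 0.2, -0.1]
opening: -0.001
finger_force: 0.0
```

```bash
python3 -c "
from h import *
im,_=rep();cv2.imwrite('pics/r5.png',cv2.convertScaleAbs(cv2.resize(im,None,fx=1.6,fy=1.6),alpha=1.5))"
```

```text
t 9.6 tcp [ 0.6373 -0.1139  0.0133] dock [ -81.3 -131. ] yaw tx dock -12.5 F [-0.6  0.2 -0.1]
theta 7.1 left(x,y) -17,113 right -38,-55 len 169 wid 26
```

View pics/r5.png

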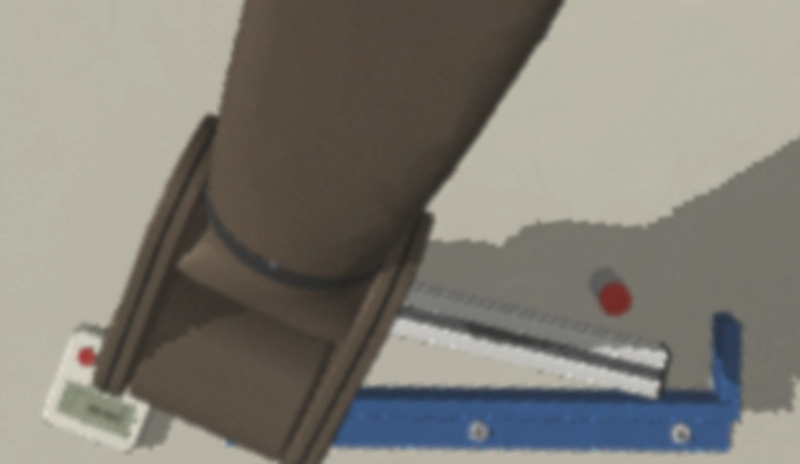

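The left end is now behind the post, at (660,397) next to the rail and short of the end wall (720). Next I move the fingers round to the near side, by the right end.

Request:
{"api": "arm_command", "payload": {
  "series": [0, 1, 0, 0, 0, 0, 1, -1, 1.6, 0, 0, 0, 0, 1, -2.5, 1.6, 0, 0, 0, 0, 1, -4, 1.2, 0, 0, 0, 0, 1, -4, -1, 0, 0, 0, 0, 1, -4, -3, 0, 0, 0, 0, 1, -4, -4.5, 0, 0, 0, 0, 1, -3, -4.5, 0, 0, 0, 0, 1, -2.2, -4.5, 0, 0, 0, 0, 1, -1.7, -4.5, 0, 0, 0, 0, 1]
}}

```text
time: 10.43
eef_pos: [0.6268, -0.0686, 0.0137]
tcp_rot: [0.998, -0.062, 0.0, 0.0]
contact_force: [-0.6, -0.8, 0.5]
opening: 0.0
finger_force: 0.4
```

Request:
{"api": "arm_command", "payload": {
  "series": [0.4, 0, 0, 0, 0, 0, 1, 0.8, 0, 0, 0, 0, -1, 1, 1.2, 0, 0, 0, 0, -2.5, 1, 1.6, -0.1, 0, 0, 0, -4, 1, 2, -0.1, 0, 0, 0, -5.5, 1, 2.4, -0.2, 0, 0, 0, -7, 1, 2.8, -0.3, 0, 0, 0, -8.5, 1, 3, -0.3, 0, 0, 0, -9, 1, 3, -0.3, 0, 0, 0, -9, 1]
}}

```text
time: 11.18
eef_pos: [0.6567, -0.0688, 0.0134]
tcp_rot: [1.0, 0.017, 0.0, -0.0]
contact_force: [-0.6, 0.2, -0.3]
opening: -0.003
finger_force: 0.0
```

```bash
python3 -c "
from h import *
im,_=rep();cv2.imwrite('pics/r6.png',im)
for r in range(185,256,5): print(r-250,' '.join('%3d'%v for v in im[r,340:450:6].min(axis=1)))"
```

```text
t 11.2 tcp [ 0.6567 -0.0688  0.0134] dock [-57.9 -88. ] yaw tx dock -3.5 F [-0.6  0.2 -0.3]
theta 2.4 left(x,y) -15,47 right -17,6 len 41 wid 10
-65  71  71  72  71  71  68  28  25  26  49  71  71  71  71  71  70  71  71  71
-60  71  71  71  71  71  71  38  25  26  51  71  71  71  71  71  71  71  70  70
-55  70  71  70  71  71  71  65  36  39  70  71  71  71  71  71  70  70  70  55
-50  71  71  71  71  71  71  71  71  70  71  70  71  71  71  70  71  71  69  27
-45  67  72  67  70  68  69  70  68  69  70  70  70  70  70  71  71  71  71  29
-40  76  72  76  71  74  73  71  74  70  75  69  76  72  47  71  71  71  69  27
-35  78  79  79  78  80  80  79  80  81  80  81  80  82  54  67  71  71  68  28
-30  53  60  60  66  70  71  77  72  81  76  78  77  78  67  66  71  70  70  29
-25  41  40  39  38  39  37  37  39  39  43  41  46  48  38  71  71  70  69  28
-20  78  77  77  71  74  68  67  62  62  55  51  50  47  34  68  70  71  69  28
-15 103  99  83  82  79  81  80  80  80  80  80  80  82  54  87  74  78  70  28
-10 103 113 102 110  96 107  85 105  78  96  78  84 104  58 105 109 108 104  34
-5  33  32  34  33  35  38  32  38  37  36  32  41  39  34  41  41  51  45  36
0  30  33  29  31  32  29  31  31  30  31  30  30  31  31  30  31  30  31  31
5  38  38  39  38  38  39  39  38  39  39  39  39  39  40  39  39  39  39  39
```

Request:
{"api": "arm_command", "payload": {
  "series": [0.3, 0, 0, 0, 0, -1, 1, 0.6, 0, 0, 0, 0, -2, 1, 0.9, 0, 0, 0, 0, -3, 1, 0.9, 0, 0, 0, 0, -3.5, 1, 0.5, 0, 0, 0, 0, -3.5, 1, -1.5, 0, 0, 0, 0, -3.5, 1, -1.5, -3, 0, 0, 0, -3.5, 1, -1.5, -6.5, 0, 0, 0, -3.5, 1, -1.5, -9.5, 0, 0, 0, -3.5, 1, -1.5, -10, 0, 0, 0, -3.5, 1]
}}

```text
time: 12.07
eef_pos: [0.6367, 0.0347, 0.0133]
tcp_rot: [0.999, 0.049, -0.0, -0.001]
contact_force: [-0.7, -0.1, -0.0]
opening: 0.003
finger_force: 0.0
```

```bash
cat >> h.py <<'E'
def prof(im,cols):
    for y in cols:
        c=im[195:258,y+298:y+303].min(axis=2).mean(axis=1).astype(int)
        print("y",y,"x -55..8:",*c[::3])
E
python3 -c "
from h import *
im,_=rep();prof(im,range(-120,121,30))"
```

```text
t 12.1 tcp [0.6367 0.0347 0.0133] dock [-68.  17.] yaw tx dock 0.2 F [-0.7 -0.1 -0. ]
theta 1.1 left(x,y) -24,-37 right -25,-113 len 76 wid 29
y -120 x -55..8: 72 72 72 71 70 68 67 67 68 68 67 66 65 65 67 55 32 31 36 40 39
y -90 x -55..8: 110 109 108 99 83 95 128 128 124 76 55 73 116 129 126 93 40 31 34 39 40
y -60 x -55..8: 109 109 108 89 77 91 133 128 128 81 54 73 122 128 126 94 38 29 32 39 39
y -30 x -55..8: 57 52 45 37 37 38 41 41 41 44 44 44 46 45 46 46 46 46 45 45 44
y 0 x -55..8: 40 40 38 36 35 33 32 32 31 32 32 33 34 34 33 33 32 33 36 43 44
y 30 x -55..8: 44 43 39 30 29 29 30 29 30 31 32 36 45 46 46 46 45 45 45 44 45
y 60 x -55..8: 40 38 36 36 36 30 32 36 38 39 40 40 41 43 43 45 46 46 46 45 44
y 90 x -55..8: 32 32 33 34 36 36 36 36 35 37 38 39 39 41 42 43 43 45 45 45 45
y 120 x -55..8: 29 30 30 32 33 35 36 39 42 43 44 45 45 43 42 41 39 37 34 33 33
```

Request:
{"api": "arm_command", "payload": {
  "series": [0, 1, 0, 0, 0, 0, 1, 0.5, 1.7, 0, 0, 0, 0, 1, 1, 1.7, 0, 0, 0, 0, 1, 1.4, 1.7, 0, 0, 0, 0, 1, 1.8, 1.7, 0, 0, 0, 0, 1, 2.1, 1.7, 0, 0, 0, 0, 1, 2.4, 1.7, 0, 0, 0, 0, 1, 2.6, 1.7, 0, 0, 0, 0, 1, 2.7, 1.7, 0, 0, 0, 0, 1]
}}

```text
time: 12.87
eef_pos: [0.6657, 0.0163, 0.0131]
tcp_rot: [0.999, 0.047, -0.001, 0.0]
contact_force: [-4.9, -1.7, 3.1]
opening: 0.002
finger_force: 2.4
```

Request:
{"api": "arm_command", "payload": {
  "series": [0.05, 0, 0, 0, 0, 0, 1, 0.1, 0, 0, 0, 0, 0, 1, 0.15, 0, 0, 0, 0, 0, 1, 0.2, 0, 0, 0, 0, 0, 1]
}}

```text
time: 13.2
eef_pos: [0.6657, 0.0162, 0.0131]
tcp_rot: [0.999, 0.047, -0.004, 0.0]
contact_force: [-9.6, -1.7, 6.9]
opening: -0.002
finger_force: 5.0
```

The bar has seated: the force rises and it no longer moves. I back off and look.

Request:
{"api": "arm_command", "payload": {
  "series": [-1, 0, 0, 0, 0, 0, 1, -3, 0, 0, 0, 0, 0, 1, -6, 0, 0, 0, 0, 0, 1, -9, 0, -2, 0, 0, 0, 1, -11, 0, -6, 0, 0, 0, 1, -13, 0, -10, 0, 0, 0, 1, -14, 2, -14, 0, 0, 0, 1, -15, 6, -16, 0, 0, 0, 1, -15, 10, -16, 0, 0, 0, 1, -15, 14, -16, 0, 0, 0, 1]
}}

```text
time: 14.03
eef_pos: [0.5332, -0.1315, 0.1773]
tcp_rot: [0.999, 0.048, 0.004, 0.002]
contact_force: [1.0, 0.6, 0.1]
opening: -0.001
finger_force: 0.0
```

Request:
{"api": "arm_command", "payload": {
  "series": [0, 4, 0, 0, 0, 0, 1, 0, 8, 0, 0, 0, 0, 1, 0, 12, 0, 0, 0, 0, 1, 0, 16, 0, 0, 0, 0, 1, 0, 20, 0, 0, 0, 0, 1, 0, 20, 0, 0, 0, 0, 1]
}}

```text
time: 14.53
eef_pos: [0.5507, -0.3364, 0.1735]
tcp_rot: [0.999, 0.044, 0.001, 0.003]
contact_force: [-1.0, 0.7, 0.8]
opening: 0.004
finger_force: 0.0
```

```bash
python3 -c "
from h import *
im,_=rep();prof(im,range(-120,121,30));snap('top7')"
```

```text
t 14.5 tcp [ 0.5507 -0.3364  0.1735] dock [-188.5 -344.3] yaw tx dock -0.3 F [-1.   0.7  0.8]
theta 0.7 left(x,y) -15,119 right -18,-111 len 230 wid 28
y -120 x -55..8: 69 69 68 68 68 69 68 68 66 66 67 68 68 68 66 53 32 30 35 39 39
y -90 x -55..8: 105 105 105 105 104 93 76 80 116 123 123 106 54 61 108 125 122 113 45 37 38
y -60 x -55..8: 105 105 105 105 104 97 74 79 105 123 121 100 57 56 95 127 123 115 54 38 39
y -30 x -55..8: 105 105 105 104 105 101 75 82 98 122 120 104 63 55 82 122 121 115 65 39 39
y 0 x -55..8: 105 105 105 104 104 102 77 78 94 119 118 106 68 53 73 116 118 115 78 38 38
y 30 x -55..8: 106 105 106 106 106 103 82 72 94 117 117 104 64 52 70 108 118 113 72 39 39
y 60 x -55..8: 106 106 106 106 106 104 89 75 94 119 118 112 65 53 72 110 120 116 78 41 38
y 90 x -55..8: 72 103 105 105 104 104 93 79 90 122 120 116 74 53 68 112 121 115 81 40 37
y 120 x -55..8: 104 105 104 104 104 104 84 58 58 88 79 83 70 41 45 79 87 76 70 36 37
```

View pics/top7.png

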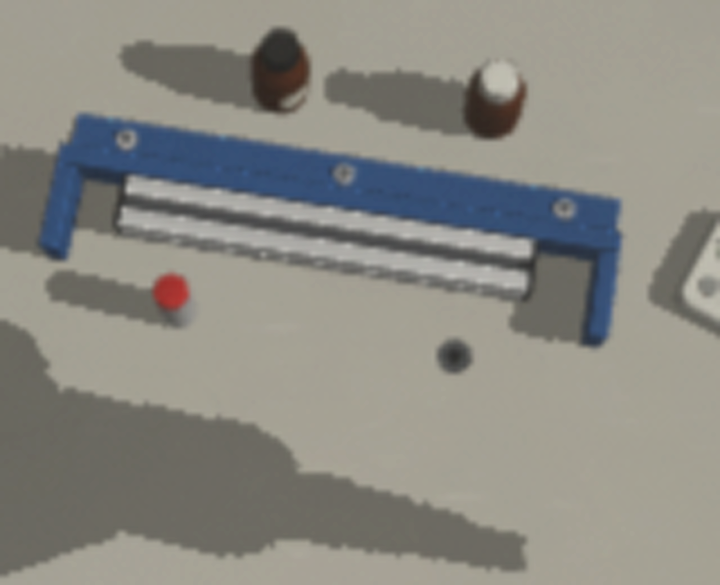

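The bar is lying in the bay from (120,230) to (530,298), flat along the rail, and nothing else has moved. The right end might be about 1–2 mm short, so I'll press it lightly.

Request:
{"api": "arm_command", "payload": {
  "series": [1, -4, 0, 0, 0, 0, 1, 2, -8, 0, 0, 0, 0, 1, 3, -12, 0, 0, 0, 0, 1, 4, -16, 1, 0, 0, 0, 1, 5, -20, 2, 0, 0, 0, 1, 6, -24, 3, 0, 0, 0, 1, 8, -27, 5, 0, 0, 0, 1, 9.5, -27.4, 8, 0, 0, 0, 1, 10.5, -27.4, 11, 0, 0, 0, 1, 10.5, -27.4, 13, 0, 0, 0, 1]
}}

```text
time: 15.47
eef_pos: [0.6291, -0.043, 0.0409]
tcp_rot: [0.999, 0.049, -0.0, -0.0]
contact_force: [-0.4, -0.4, 1.0]
opening: -0.001
finger_force: 0.0
```

```bash
python3 -c "
from h import *
rep()"
```

```text
t 15.5 tcp [ 0.6291 -0.043   0.0409] dock [-82.9 -59.6] yaw tx dock 0.3 F [-0.4 -0.4  1. ]
theta 0.0 left(x,y) -16,119 right -16,31 len 88 wid 28
```

Request:
{"api": "arm_command", "payload": {
  "series": [0, 1, 1.5, 0, 0, 0, 1, 0.5, 1.7, 2.7, 0, 0, 0, 1, 1.5, 1.7, 2.7, 0, 0, 0, 1, 2.5, 1.7, 2.7, 0, 0, 0, 1, 3.2, 1.7, 2.7, 0, 0, 0, 1, 3.6, 1.7, 2.7, 0, 0, 0, 1, 3.9, 1.7, 2.7, 0, 0, 0, 1, 4.1, 1.7, 2.7, 0, 0, 0, 1, 4.2, 1.7, 2.7, 0, 0, 0, 1, 4.3, 1.7, 2.7, 0, 0, 0, 1]
}}

```text
time: 16.35
eef_pos: [0.672, -0.0594, 0.0162]
tcp_rot: [0.999, 0.047, -0.002, -0.0]
contact_force: [-7.3, 0.3, 4.0]
opening: 0.002
finger_force: 3.3
```

Request:
{"api": "arm_command", "payload": {
  "series": [0.1, 0, 0, 0, 0, 0, 1, 0.1, 0, 0, 0, 0, 0, 1]
}}

```text
time: 16.52
eef_pos: [0.672, -0.0595, 0.016]
tcp_rot: [0.999, 0.047, -0.004, -0.0]
contact_force: [-7.9, -0.5, 5.3]
opening: 0.001
finger_force: 3.8
```

```bash
python3 -c "
from h import *
rep()"
```

```text
t 16.5 tcp [ 0.672  -0.0595  0.016 ] dock [-41.7 -80.1] yaw tx dock 0.0 F [-7.9 -0.5  5.3]
```

Request:
{"api": "arm_command", "payload": {
  "series": [-0.7, 0, 0, 0, 0, 0, 1, -1.5, -2, 0, 0, 0, 0, 1, -1.5, -5.5, 0, 0, 0, 0, 1, -1.5, -9, 0, 0, 0, 0, 1, -1.5, -11, 0, 0, 0, 0, 1, -0.8, -11, 0, 0, 0, 0, 1, -0.3, -11, 0, 0, 0, 0, 1, 0, -11, 0, 0, 0, 0, 1, 0.1, -11, 0, 0, 0, 0, 1, 0.1, -11, 0, 0, 0, 0, 1]
}}

```text
time: 17.4
eef_pos: [0.663, 0.0494, 0.0156]
tcp_rot: [0.999, 0.046, -0.004, -0.001]
contact_force: [-7.0, 1.9, 4.7]
opening: -0.001
finger_force: 3.5
```

```bash
python3 -c "
from h import *
rep()"
```

```text
t 17.4 tcp [0.663  0.0494 0.0156] dock [-40.5  29.2] yaw tx dock -0.1 F [-7.   1.9  4.7]
theta 0.0 left(x,y) -236,25 right -236,-107 len 132 wid 28
theta 0.0 left(x,y) -18,-20 right -18,-111 len 91 wid 29
```

Request:
{"api": "arm_command", "payload": {
  "series": [-1, 0.5, 0, 0, 0, 0, 1, -3, 1, 0, 0, 0, 0, 1, -6, 2, 0, 0, 0, 0, 1, -9, 2, -2, 0, 0, 0, 1, -11, 2, -6, 0, 0, 0, 1, -13, 2, -10, 0, 0, 0, 1, -14, 4, -13, 0, 0, 0, 1, -15, 8, -15, 0, 0, 0, 1, -15, 12, -15, 0, 0, 0, 1, -15, 16, -15, 0, 0, 0, 1]
}}

```text
time: 18.28
eef_pos: [0.532, -0.1255, 0.1699]
tcp_rot: [0.999, 0.047, 0.003, 0.002]
contact_force: [0.7, -0.5, -1.4]
opening: -0.001
finger_force: 0.0
```

Request:
{"api": "arm_command", "payload": {
  "series": [0, 4, 0, 0, 0, 0, 1, 0, 8, 0, 0, 0, 0, 1, 0, 12, 0, 0, 0, 0, 1, 0, 16, 0, 0, 0, 0, 1, 0, 20, 0, 0, 0, 0, 1, 0, 24, 0, 0, 0, 0, 1, 0, 28, 0, 0, 0, 0, 1, 0, 28, 0, 0, 0, 0, 1]
}}

```text
time: 18.95
eef_pos: [0.5557, -0.4102, 0.1661]
tcp_rot: [0.999, 0.043, 0.001, 0.003]
contact_force: [0.1, 0.5, 0.7]
opening: -0.002
finger_force: 0.0
```

```bash
python3 -c "
from h import *
im,_=rep();prof(im,range(-120,121,30))"
```

```text
t 18.9 tcp [ 0.5557 -0.4102  0.1661] dock [-190.5 -418.3] yaw tx dock -0.4 F [0.1 0.5 0.7]
theta 0.7 left(x,y) -15,118 right -18,-111 len 229 wid 27
y -120 x -55..8: 66 66 66 66 66 66 66 66 64 64 64 65 66 66 64 51 30 28 33 37 37
y -90 x -55..8: 101 101 101 101 101 90 73 77 113 119 119 103 52 58 105 120 118 109 44 36 36
y -60 x -55..8: 102 101 102 101 101 93 72 76 101 119 117 97 55 54 92 123 119 110 52 36 37
y -30 x -55..8: 101 101 101 101 101 98 73 80 96 118 116 100 61 53 79 119 117 111 63 37 36
y 0 x -55..8: 101 101 101 101 101 99 74 74 91 115 114 102 66 50 70 112 114 111 75 37 36
y 30 x -55..8: 102 102 102 102 102 99 79 70 90 113 114 101 62 50 67 106 115 109 70 38 36
y 60 x -55..8: 102 102 102 102 103 101 87 72 90 115 115 108 62 51 70 107 116 112 75 39 37
y 90 x -55..8: 69 100 101 101 101 101 90 77 87 118 115 112 72 51 66 108 117 112 79 38 36
y 120 x -55..8: 101 101 101 100 101 100 81 55 57 85 75 81 67 40 42 76 85 73 67 35 35
```

```bash
python3 -c "
from plant import ctrl
print(ctrl.sign_off())"
```

```text
the job is handed in; nothing more can be done
None
```

The bar is home in the blue bay, lying flat along the back rail with its post end put in first. It was pushed only, never pinched or lifted, and pressing both ends afterwards moved it no further. The last picture (before that pressing) showed the bottles in place and the timer, partly in view, unmoved; the loose cap was outside it. I handed the job in at about 19 s.

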